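# Release the inspection lamp and light the board

### The arm

A 6-joint arm with a two-finger parallel gripper is mounted at the origin on the work surface. World frame = base frame: x ahead of the robot, y to its left, z up, the work surface at z = 0. Lengths are in m, angles in rad, forces in N, time in s.
With the tool pointing down it reaches from about 0.25 to 0.8 m from the base axis. Payload 8.5 kg.
Tool frame: the origin (TCP) lies midway between the tips of the shut fingers; the grasp point (between the pads) lies 19 mm behind it (ctrl.pinch_z is the z of the grasp point in the tool frame, in m); z points along the fingers, y is the line along which they close (so a half turn about z gives the same grasp; the last joint's range is limited). The gripper opens to 85 mm and grips with 20 to 120 N. Pads are 22 mm wide; open, the fingers measure 114 mm over their backs; the gripper's body (76 mm by 85 mm) begins 54 mm behind the grasp point. The pads swing forward as they close: fully open they stand 13 mm farther back than shut.
Start: joints at [1.145, 0.238, -0.013, 1.319, 0, 1.571], TCP at [0.217, 0.478, 0.231] pointing down, gripper open.
Joint ranges: [-2.66, 2.66], [-1.03, 1.9], [-1.14, 1.46], [-1.82, 2.27], [-1.45, 1.34], [-3.14, 3.14]. Speed limits (rad/s): [2.22, 2.22, 2.79, 3.14, 3.14, 3.14].

### API

Orientations are given as a unit quaternion [w, x, y, z].
In Python, from cell import ctrl gives the robot as it stands.
- The arm moves only by the shell command python3 -m crank 'ROWS'. ROWS is text: rows parted by semicolons, each of 7 numbers parted by spaces: the shift along the tool's x, y, z in m, then the turn, a rotation vector about the tool's x, y, z in degrees, then the finger opening in m, from 0 to 0.0854. In form: dx dy dz rx ry rz gripper; .... A call has exactly 5 rows; each row is the pose to reach, as a shift and turn from the pose commanded when the call began, along the tool's axes at that moment; what a row does not reach only later rows make up. A row lasts 1/10 s, in which the tool goes at most 50 mm and 8.59 degrees, less where a joint would pass 70% of its speed; a pose out of reach is approached as far as the arm can. A call with a gripper value outside its range is refused whole. The fingers move at their own pace and stop on an object; the grip force is fixed at half the most. Time passes only in rows, so rows that repeat a pose let the fingers close, or fill a call up. It gives the time, the measured TCP pose, the force, the opening and the grip force at its end, in the units of the state.
- ctrl.get_state(): the state, without advancing time (a new reading comes with each control period).
- ctrl.snapshot(name): name is "side" or "top" or "wrist"; returns a dict with "frame" (384x512x3 uint8, red, green, blue), "range_z" (384x512 float32, m along the optical axis (not along the pixel's ray), 0 where there is no reading), "fx", "fy", "cx", "cy" (pixels), "D" ([k1, k2, p1, p2, k3] as OpenCV has them; the pictures are not rectified), "R" (3x3) and "t" (3): a world point X has camera coordinates R X + t; the wrist camera has in their place "tool_from_camera" (4x4, takes a point from camera to tool coordinates, whose origin is the TCP and whose axes are the flange's). Camera axes: x right, y down, z forward; pixel columns grow to the right and rows downward; lengths in m; the calibration is good to about 2 mm. A picture is of the moment at which its call begins: read the wrist's pose just before it.
- ctrl.finish_job(): hands the job in; it is judged then, once.
Trained networks look in a picture, given as the dict that the camera call returned (one of the last four; its "shot" number tells which), for a name from the list of things; names that differ only in an ending like _2 or _b are one class to them, and where a whole thing is asked for, a point or a joint stands for the part that bears it (a point fixed in the world has none). Each returns a list of dicts, best first, with "conf" (0 to 1); they miss things now and then, are a little off and sometimes report something else, mostly with a low value. They report only what shows in the picture. A call takes as long as a camera call. They do not tell look-alikes from the thing itself.
- ctrl.search_frame(picture, target): "position" ([x, y, z] in m, in world coordinates, good to about 4 mm: the middle of the surface that is visible of it).
The state is a dict: "time": time; "joint_positions": joint angles; "joint_vel": joint speeds; "effort": joint torques, N m; "position": TCP position; "orientation": TCP orientation; "contact_force": force on the tool from outside, world axes, zero at the start; "torque": the same for the moment, N m; "finger_gap": finger opening in m; "grasp_force": force on a finger pad.
Only numpy, scipy, OpenCV 4.12 (cv2) and the standard library are available. Lean on these libraries where they do the work, as an engineer would, in place of code of your own. Each camera call takes 0.05 s, during which the arm holds its last target. There are 200 camera calls.

### The job

Switch the charging dock off: press its red sprung knob down, turn it clockwise while pressed all the way from the green dot to the red dot, and let it spring up there. Then draw the orange inspection lamp out of the dock and hold it in the air, leaning about halfway between upright and level, with its lens about 13 cm from the middle of the circuit board in the yellow housing and pointing at it. Finish while still holding the lamp steady like that, nothing else supporting it, and leave the housing and the other things on the table where they are.

Things in the scene. Friction and masses are not known exactly. Their poses are not given: they have to be found in the camera images.
- dock: Grey charging dock, fixed to the table, 100 (x) x 245 mm (y, from -120 to +125) x 55 mm high; origin at table height, z up. Its round lamp well (40 mm across, 45 mm deep, open upward, floor 10 mm above the table) is centred at x 0, y +80 mm; the selector's axis is at x 0, y -70 mm. A green dot (towards -x of the knob) marks CHARGE, a red dot 77 degrees clockwise from it marks OFF.
- selector_grip (a point): Centre of the bar grip of the selector knob, on its turning axis, 91 mm above the table when up. The bar is red, 42 mm long, 14 mm wide and stands 71 to 101 mm above the table (7 mm lower when pressed), on a black disc 44 mm across whose top is at 71 mm. The point turns with the knob: its x axis lies along the bar, the white mark is at the bar's -x end, z up; when the joint selector is 0 the bar lies along the dock's x.
- selector (a joint): Angle of the knob, rad, growing clockwise seen from above: 0 at CHARGE, end stop at 1.35 at OFF. An internal gate blocks the turn between about 0.12 and 1.2 unless the knob is pressed down by more than 5.5 mm; let go in between, it stays down; beyond 1.2 it springs up. It turns easily (about 0.03 N m) and stays where left.
- selector_press (a joint): How far the knob is pressed down, m: 0 up, end stop at 0.007. The spring takes 3 N at the start and 6.5 N at the end of travel.
- lamp: Cordless inspection lamp, round, 150 mm long, about 0.15 kg; at first it stands lens down in the dock's well. Origin at the centre of its lens face, z axis along the lamp from the lens to the tail (so the lens looks along -z). Orange head 36 mm across over the first 42 mm, narrowing to a black handle 26 mm across from 52 mm to the tail at 150 mm (orange cap 27 mm across from 144 mm). In the dock the lens is 10 mm above the table and the tail 160 mm.
- housing: Open yellow appliance housing, loose, 170 (x) x 210 (y) x 45 mm high with walls 5 mm thick, 0.8 kg, origin at the centre of its underside; a green circuit board lies in it, with a dark 46 mm square block in its middle, 38 mm high above the table, a copper disc on top.
- board_mid (a point): Middle of the circuit board: centre of the copper disc on the dark block, 40 mm above the table. The lens must point at it.
- cup: Steel cup, 60 mm across, 55 mm high, origin at its underside. Leave alone.
- motor: Small silver motor on a 50 x 34 mm foot, 36 mm high, origin at its underside. Leave alone.
- spool: Blue spool, 52 mm across, 36 mm high, origin at its underside. Leave alone.
- driver: Yellow screwdriver lying on the far part of the table, handle to its -x, under 40 mm high. Leave alone.
Things that resemble listed ones, but are neither listed nor needed, are in the scene too. What is shaped like the lamp but pink, turquoise or white is not meant.

How it is judged:
By the outcome, as a careful person would: the job done as asked, in the order asked, and still so for the second after the job is handed in, while the arm keeps its last pose, push and grip.
It also fails if it takes over 59 s, if anything falls off the work surface, if the arm or the gripper's body presses on something with over 40 N, if the wrist force passes 120 N, or if a joint passes its speed limit or range.

## Working session

There is one attempt and no reset: what is moved stays moved. The work goes in short steps, Python scripts to look and compute and a shell command to move; the robot and the scene stay as the last step left them, time stands still between calls to the robot, and variables do not carry over. Pictures are saved under pics/ and viewed, at most 10 in all, crops included, and the job is handed in when it is done.

```bash
mkdir -p pics; ls; python3 - <<'E'
from cell import ctrl
import cv2,numpy as np
s=ctrl.get_state();print(s['time'],s['position'],s['orientation'],s['finger_gap'],ctrl.pinch_z)
ims=[]
for n in("top","side"):
    p=ctrl.snapshot(n);ims.append(p["frame"])
    print(n,p['fx'],p['cx'],p['D'],p['t'],np.round(p['R'],2).tolist())
    for k in("dock","selector_grip","lamp","housing","board_mid","cup"):
        try: print(k,[(np.round(d["position"],3).tolist(),round(d["conf"],2)) for d in ctrl.search_frame(p,k)][:4])
        except Exception as e: print(k,e)
    cv2.imwrite(f"pics/{n}0.png",cv2.resize(p["frame"][:,:,::-1],(800,600)))
E
```

```text
pics
0.0 [0.21668597 0.47776011 0.23068058] [-1.46446876e-04  2.11301362e-01  9.77420708e-01 -6.87556264e-04] 0.08554685496434203 -0.0187
top 369.2911552110669 256.22721751252715 [0.00467725 0.         0.         0.         0.        ] [-0.02373966  0.58808895  1.07599563] [[-0.02, -1.0, 0.0], [-0.99, 0.02, -0.11], [0.11, -0.01, -0.99]]
dock [([0.529, -0.23, 0.055], 0.76)]
selector_grip [([0.536, -0.286, 0.081], 0.62)]
lamp [([0.527, -0.135, 0.156], 0.71), ([0.433, -0.153, 0.133], 0.7), ([0.619, -0.111, 0.11], 0.49)]
housing [([0.525, 0.18, 0.014], 0.61)]
board_mid [([0.522, 0.18, 0.008], 0.96)]
cup [([0.783, 0.06, 0.022], 0.51)]
side 413.50931045709825 252.32181829033826 [-0.04300253  0.          0.          0.          0.        ] [-0.5459285   0.21115225  1.01418251] [[0.93, -0.38, 0.0], [-0.29, -0.71, -0.65], [0.25, 0.6, -0.76]]
dock [([0.528, -0.252, 0.055], 0.71)]
selector_grip [([0.531, -0.297, 0.084], 0.59)]
lamp [([0.53, -0.153, 0.115], 0.79), ([0.622, -0.12, 0.075], 0.78), ([0.433, -0.172, 0.088], 0.72), ([0.422, -0.085, 0.088], 0.7)]
housing [([0.525, 0.169, 0.017], 0.72)]
board_mid [([0.52, 0.173, 0.015], 0.73)]
cup [([0.774, 0.054, 0.037], 0.92)]
```

View pics/top0.png

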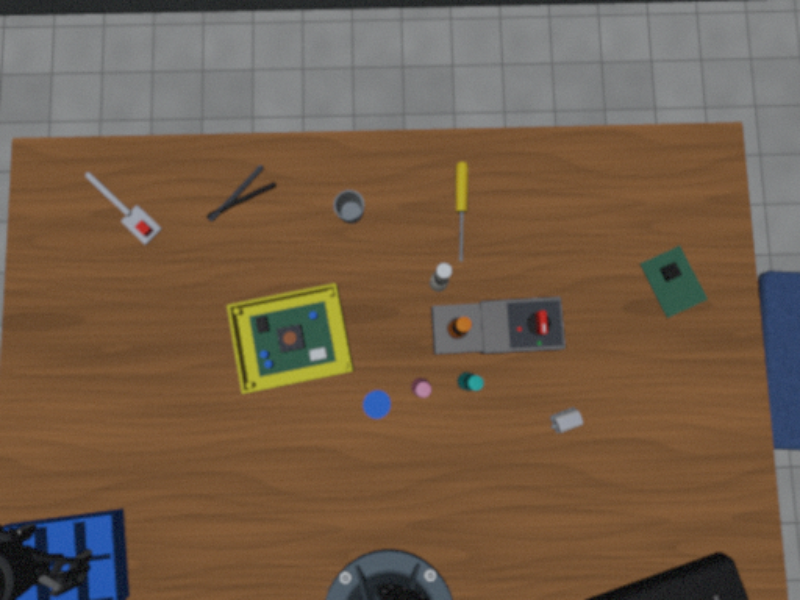

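View pics/side0.png

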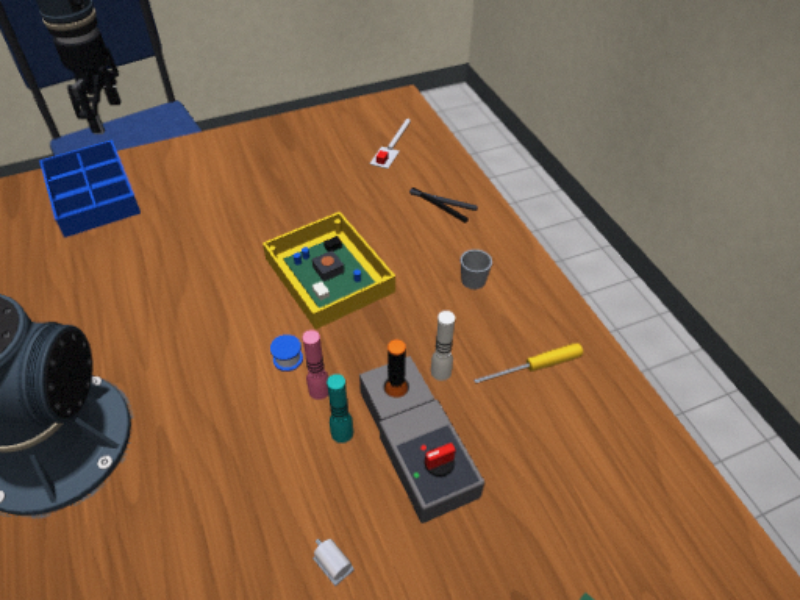

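Candidates shaped like the lamp in the top view are orange (462,325), pink (423,388), turquoise (472,382) and white (443,272). The orange one, standing in the dock's well, fits the description. The red knob is at (541,322), the green dot at (539,343), the red dot at (519,328) and the copper disc at (290,338).

Next I measure these by colour and depth, and crop the view to confirm.

```bash
cat > h.py <<'E'
from cell import ctrl
import cv2,numpy as np
from scipy.spatial.transform import Rotation as Ro
def cloud(p):
    if 'R' in p: R,t=np.array(p['R']),np.array(p['t'])
    h,w=p['range_z'].shape
    u,v=np.meshgrid(np.arange(w),np.arange(h))
    K=np.array([[p['fx'],0,p['cx']],[0,p['fy'],p['cy']],[0,0,1.]])
    n=cv2.undistortPoints(np.stack([u,v],-1).reshape(-1,1,2).astype(float),K,np.array(p['D'],float)).reshape(h,w,2)
    z=p['range_z'][...,None]; X=np.concatenate([n*z,z],-1)
    if 'R' in p: return (X-t)@R
    s=ctrl.get_state();T=np.array(p['tool_from_camera']);X=X@T[:3,:3].T+T[:3,3]
    return X@tool(s)[1].as_matrix().T+tool(s)[0]
def tool(s=None):
    s=s or ctrl.get_state();q=s['orientation'];return np.array(s['position']),Ro.from_quat([q[1],q[2],q[3],q[0]])
def go(pos,zdir,ydir):
    """print shift/turn in tool axes to a pose with tool z=zdir, y nearest ydir"""
    z=np.array(zdir,float);z/=np.linalg.norm(z);y=np.array(ydir,float);y-=z*(y@z);y/=np.linalg.norm(y)
    p,R=tool();Rt=Ro.from_matrix(np.stack([np.cross(y,z),y,z],1))
    d=R.inv();print("shift",np.round(d.apply(np.array(pos)-p),4),"turn",np.round((d*Rt).as_rotvec(degrees=True),1))
def st():
    s=ctrl.get_state();print({k:np.round(s[k],3).tolist() for k in('time','joint_positions','position','contact_force','finger_gap','grasp_force')})
E
python3 - <<'E'
from h import *
for n in("top","side"):
    p=ctrl.snapshot(n);X=cloud(p);f=cv2.cvtColor(p['frame'],cv2.COLOR_RGB2HSV).astype(int);H,S,V=[f[...,i] for i in range(3)]
    ok=(p['range_z']>0)
    def rep(name,m):
        m=m&ok
        if m.sum()==0: print(n,name,0);return
        x=X[m];print(n,name,m.sum(),np.round(np.median(x,0),4),np.round(x.min(0),3),np.round(x.max(0),3))
    near=lambda c,r:np.hypot(X[...,0]-c[0],X[...,1]-c[1])<r
    rep("cap",(S>150)&(H<20)&near((.53,-.14),.06)&(X[...,2]>.14)&(V>90))
    red=(S>150)&((H<6)|(H>172))&near((.533,-.29),.05)
    rep("knob",red&(X[...,2]>.085)); 
    m=red&(X[...,2]>.085)&ok
    if m.sum()>5:
        e=cv2.PCACompute(X[m][:,:2].astype(np.float32),None)[1][0];print("bar dir",e)
    rep("reddot",(S>120)&((H<8)|(H>170))&near((.53,-.26),.06)&(X[...,2]<.066)&(X[...,2]>.04))
    rep("green",(S>100)&(H>45)&(H<80)&near((.5,-.29),.07)&(X[...,2]>.04))
    rep("copper",(S>80)&(H<16)&near((.523,.175),.022)&(X[...,2]>.03))
    d=near((.53,-.22),.16)&(X[...,2]>.048)&(X[...,2]<.062)&ok
    print("dock rect",cv2.minAreaRect((X[d][:,:2]*1000).astype(np.float32)))
    if n=="side":cv2.imwrite("pics/crop.png",cv2.resize(p['frame'][200:340,180:320,::-1],(600,600),interpolation=2))
E
```

```text
top cap 70 [ 0.5334 -0.1412  0.1585] [ 0.52  -0.152  0.143] [ 0.544 -0.131  0.163]
top knob 65 [ 0.5431 -0.2892  0.0988] [ 0.518 -0.301  0.086] [ 0.558 -0.286  0.105]
bar dir [ 0.99996376 -0.00852347]
top reddot 13 [ 0.533  -0.261   0.0557] [ 0.527 -0.307  0.054] [ 0.564 -0.255  0.058]
top green 7 [ 0.5029 -0.2944  0.0555] [ 0.5   -0.298  0.052] [ 0.506 -0.292  0.057]
top copper 58 [0.5237 0.1756 0.0386] [0.512 0.163 0.031] [0.536 0.188 0.043]
dock rect ((511.89581298828125, -210.24119567871094), (265.68731689453125, 203.3056182861328), 77.87386322021484)
side cap 90 [ 0.5326 -0.1456  0.1592] [ 0.52  -0.159  0.154] [ 0.546 -0.133  0.163]
side knob 136 [ 0.5392 -0.2986  0.0986] [ 0.517 -0.303  0.085] [ 0.559 -0.288  0.103]
bar dir [0.9981871  0.06018648]
side reddot 29 [ 0.5321 -0.2655  0.0558] [ 0.524 -0.271  0.052] [ 0.57  -0.254  0.059]
side green 11 [ 0.5021 -0.2947  0.0552] [ 0.499 -0.3    0.054] [ 0.505 -0.29   0.058]
side copper 45 [0.5237 0.1743 0.0393] [0.512 0.162 0.036] [0.537 0.187 0.043]
dock rect ((512.4630126953125, -215.36985778808594), (261.24395751953125, 204.7894744873047), 77.14606475830078)
```

View pics/crop.png

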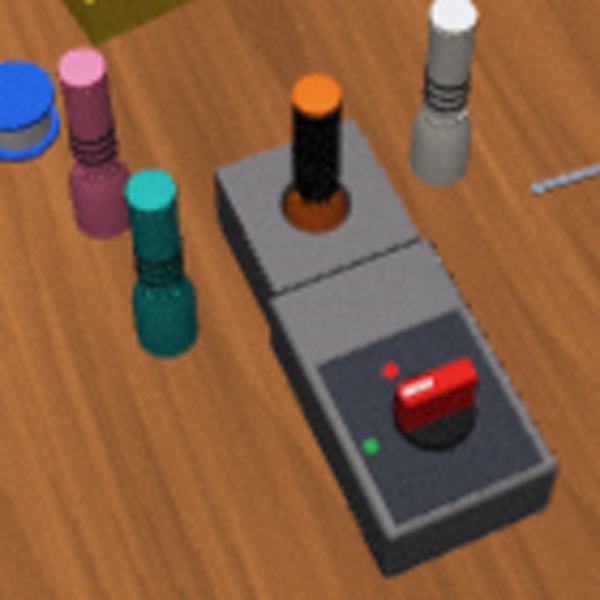

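The crop shows the orange-capped lamp (317,95) standing in the dock's well, with the white, pink and turquoise ones standing outside it. That confirms the target. The knob's white mark faces the green side.

```bash
python3 - <<'E'
from h import *
go([.538,-.295,.2],[0,0,-1],[-.03,1,0])
E
```

```text
shift [-0.6118 -0.5714  0.0314] turn [ -0.   -0.  -26.1]
```

```bash
python3 -m crank '-0.03 -0.03 0 0 0 -6 0.05; -0.065 -0.06 0 0 0 -12 0.05; -0.1 -0.09 0 0 0 -18 0.05; -0.135 -0.125 0 0 0 -24 0.05; -0.17 -0.16 0 0 0 -26 0.05'; python3 - <<'E'
from h import *
st();go([.538,-.295,.2],[0,0,-1],[-.03,1,0])
E
```

```text
time: 1.3
position: [0.3058, 0.2605, 0.2314]
orientation: [0.0, -0.016, 1.0, 0.0]
contact_force: [1.3, 0.5, 0.5]
finger_gap: 0.0504
grasp_force: 0.0
{'time': 1.3, 'joint_positions': [0.706, 0.026, -0.266, 1.278, -0.0, 0.673], 'position': [0.306, 0.261, 0.231], 'contact_force': [1.268, 0.502, 0.536], 'finger_gap': 0.05, 'grasp_force': 0.0}
shift [-0.2139 -0.5628  0.0314] turn [0.  0.  0.1]
```

```bash
python3 -m crank '-0.018 -0.046 0 0 0 0 0.05; -0.036 -0.092 0 0 0 0 0.05; -0.054 -0.138 0 0 0 0 0.05; -0.072 -0.184 0 0 0 0 0.05; -0.09 -0.23 0 0 0 0 0.05'; python3 -m crank '-0.018 -0.046 0 0 0 0 0.05; -0.036 -0.092 0 0 0 0 0.05; -0.054 -0.138 0 0 0 0 0.05; -0.072 -0.184 0 0 0 0 0.05; -0.09 -0.23 0 0 0 0 0.05'; python3 - <<'E'
from h import *
st();go([.538,-.295,.2],[0,0,-1],[-.03,1,0])
E
```

```text
time: 1.8
position: [0.4024, 0.0327, 0.2317]
orientation: [0.001, -0.014, 1.0, 0.0]
contact_force: [0.8, 0.8, 0.4]
finger_gap: 0.0499
grasp_force: 0.0
time: 2.3
position: [0.4988, -0.1949, 0.2314]
orientation: [0.0, -0.014, 1.0, -0.0]
contact_force: [1.2, -0.0, -0.2]
finger_gap: 0.0498
grasp_force: 0.0
{'time': 2.3, 'joint_positions': [-0.372, 0.256, 0.011, 1.325, 0.0, -0.4], 'position': [0.499, -0.195, 0.231], 'contact_force': [1.156, -0.032, -0.168], 'finger_gap': 0.05, 'grasp_force': 0.0}
shift [-0.0364 -0.1012  0.0315] turn [-0.   0.  -0.1]
```

```bash
python3 -m crank '-0.015 -0.04 0 0 0 0 0.05; -0.03 -0.08 0 0 0 0 0.05; -0.036 -0.101 0.02 0 0 0 0.05; -0.036 -0.101 0.031 0 0 0 0.05; -0.036 -0.101 0.031 0 0 0 0.05'; python3 - <<'E'
from h import *
st();p=ctrl.snapshot("wrist");X=cloud(p);f=cv2.cvtColor(p['frame'],cv2.COLOR_RGB2HSV).astype(int);H,S,V=[f[...,i] for i in range(3)]
m=(p['range_z']>0)&(S>150)&((H<6)|(H>172))&(X[...,2]>.092)&(X[...,2]<.11)&(np.hypot(X[...,0]-.538,X[...,1]+.295)<.05)
print(m.sum())
if m.sum()>9:
    print(np.round(X[m].min(0),4),np.round(X[m].max(0),4),cv2.minAreaRect((X[m][:,:2]*1000).astype(np.float32)))
cv2.imwrite("pics/w1.png",p['frame'][:,:,::-1])
E
```

```text
time: 2.8
position: [0.536, -0.2921, 0.1982]
orientation: [-0.002, -0.014, 1.0, 0.001]
contact_force: [-0.1, 0.8, -0.2]
finger_gap: 0.0502
grasp_force: 0.0
{'time': 2.8, 'joint_positions': [-0.499, 0.4, 0.138, 1.313, 0.0, -0.526], 'position': [0.536, -0.292, 0.198], 'contact_force': [-0.075, 0.834, -0.178], 'finger_gap': 0.05, 'grasp_force': 0.0}
869
[ 0.5176 -0.2978  0.0921] [ 0.5591 -0.2836  0.104 ] ((538.308349609375, -290.6195068359375), (41.50082015991211, 13.511910438537598), 1.4087921380996704)
```

View pics/w1.png

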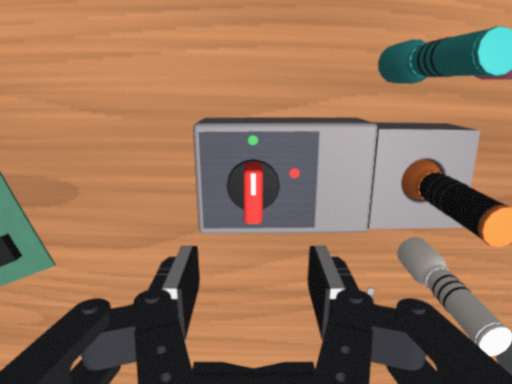

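The wrist view shows the red knob at (253,195) between the fingers. The green dot is at (253,140), the red dot at (294,173) and the lamp is in its well at right. The measured bar is 41.5 x 13.5 mm, as specified.

```bash
python3 -m crank '-0.002 0 0.04 0 0 0 0.05; -0.002 0 0.08 0 0 0 0.05; -0.002 0 0.11 0 0 0 0.05; -0.002 0 0.121 0 0 0 0.05; -0.002 0 0.121 0 0 0 0.05'; python3 -m crank '0 0 0 0 0 0 0.02; 0 0 0 0 0 0 0.005; 0 0 0 0 0 0 0; 0 0 0 0 0 0 0; 0 0 0 0 0 0 0'
```

```text
time: 3.35
position: [0.5387, -0.2914, 0.0792]
orientation: [-0.001, -0.015, 1.0, 0.0]
contact_force: [0.4, 0.3, 0.2]
finger_gap: 0.0499
grasp_force: 0.0
time: 3.85
position: [0.5401, -0.2924, 0.0803]
orientation: [0.001, -0.014, 1.0, -0.0]
contact_force: [4.4, 4.5, 2.4]
finger_gap: 0.0125
grasp_force: 62.1
```

```bash
python3 -m crank '0 0 0.004 0 0 0 0; 0 0 0.007 0 0 0 0; 0 0 0.009 0 0 0 0; 0 0 0.009 0 0 0 0; 0 0 0.009 0 0 0 0'
```

```text
time: 4.35
position: [0.5404, -0.2925, 0.0743]
orientation: [0.002, -0.014, 1.0, -0.001]
contact_force: [-4.3, 8.8, 31.6]
finger_gap: 0.0123
grasp_force: 66.2
```

At the stop, with 31 N up. I'll ease off 1 mm and turn.

```bash
python3 -m crank '0 0 -0.001 0 0 0 0; 0 0 -0.001 0 0 7 0; 0 0 -0.001 0 0 14 0; 0 0 -0.001 0 0 21 0; 0 0 -0.001 0 0 28 0'
```

```text
time: 4.85
position: [0.54, -0.2934, 0.0744]
orientation: [0.002, 0.231, 0.973, -0.001]
contact_force: [-4.1, 2.6, 23.1]
finger_gap: 0.0125
grasp_force: 65.0
```

```bash
python3 -m crank '0 0 0 0 0 7 0; 0 0 0 0 0 14 0; 0 0 0 0 0 21 0; 0 0 0 0 0 28 0; 0 0 0 0 0 35 0'; python3 -m crank '0 0 0 0 0 6 0; 0 0 0 0 0 12 0; 0 0 0 0 0 15 0; 0 0 0 0 0 15 0; 0 0 0 0 0 15 0'; python3 - <<'E'
from h import *
print(tool()[1].as_matrix()[:,1], ctrl.get_state()['torque'])
E
```

```text
time: 5.35
position: [0.5391, -0.2941, 0.0743]
orientation: [0.002, 0.513, 0.858, -0.001]
contact_force: [-7.6, -0.0, 25.2]
finger_gap: 0.0127
grasp_force: 65.2
time: 5.85
position: [0.5386, -0.2942, 0.0743]
orientation: [0.002, 0.619, 0.786, -0.001]
contact_force: [-10.0, -1.3, 26.0]
finger_gap: 0.0125
grasp_force: 65.3
[ 9.72159991e-01  2.34317808e-01 -3.42761149e-04] [-0.10672193  2.24203884  0.26014017]
```

```bash
python3 -m crank '0 0 -0.003 0 0 0 0; 0 0 -0.006 0 0 0 0; 0 0 -0.007 0 0 0 0; 0 0 -0.007 0 0 0 0.05; 0 0 -0.007 0 0 0 0.05'; python3 -m crank '0 0 0 0 0 0 0.05; 0 0 -0.03 0 0 0 0.05; 0 0 -0.07 0 0 0 0.06; 0 0 -0.11 0 0 0 0.06; 0 0 -0.12 0 0 0 0.06'; python3 - <<'E'
from h import *
st();p=ctrl.snapshot("wrist");X=cloud(p);f=cv2.cvtColor(p['frame'],cv2.COLOR_RGB2HSV).astype(int);H,S,V=[f[...,i] for i in range(3)]
m=(p['range_z']>0)&(S>150)&((H<6)|(H>172))&(X[...,2]>.08)&(X[...,2]<.11)&(np.hypot(X[...,0]-.538,X[...,1]+.295)<.03)
print(m.sum(),np.percentile(X[m][:,2],[50,90]),cv2.minAreaRect((X[m&(X[...,2]>.09)][:,:2]*1000).astype(np.float32)))
cv2.imwrite("pics/w2.png",p['frame'][:,:,::-1])
E
```

```text
time: 6.35
position: [0.539, -0.2927, 0.0783]
orientation: [-0.0, 0.619, 0.786, -0.0]
contact_force: [-0.9, 0.1, 0.7]
finger_gap: 0.041
grasp_force: 0.0
time: 6.85
position: [0.5407, -0.2933, 0.2028]
orientation: [0.003, 0.618, 0.786, 0.0]
contact_force: [0.7, -0.4, 0.0]
finger_gap: 0.0601
grasp_force: 0.0
{'time': 6.85, 'joint_positions': [-0.497, 0.399, 0.148, 1.314, -0.0, 0.836], 'position': [0.541, -0.293, 0.203], 'contact_force': [0.728, -0.427, 0.047], 'finger_gap': 0.06, 'grasp_force': 0.0}
902 [0.09957542 0.10066013] ((538.3900756835938, -290.6129455566406), (14.030441284179688, 41.39190673828125), 14.615058898925781)
```

View pics/w2.png

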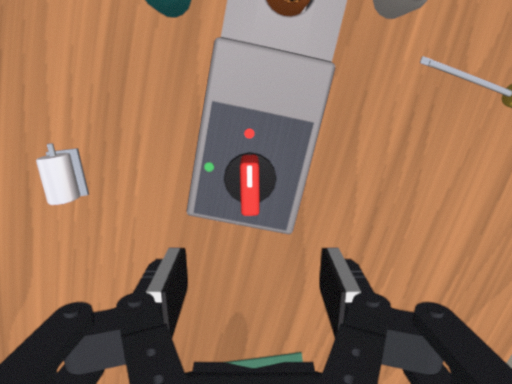

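Knob is up (top 0.101), turned 77°, with its white mark at the red dot (249,133). Next is the lamp, at about (0.5335, -0.142).

```bash
python3 - <<'E'
from h import *
go([.5335,-.142,.203],[0,0,-1],[-.02,1,0])
E
```

```text
shift [ 0.1487  0.0286 -0.0011] turn [  0.1   0.4 -77.5]
```

```bash
python3 -m crank '0.02 0.005 -0.01 0 0 -8 0.06; 0.05 0.01 -0.01 0 0 -16 0.06; 0.09 0.018 -0.01 0 0 -24 0.06; 0.13 0.025 -0.01 0 0 -32 0.06; 0.149 0.029 -0.01 0 0 -40 0.06'; python3 -m crank '0 0 0 0 0 -8 0.06; 0 0 0 0 0 -16 0.06; 0 0 0 0 0 -24 0.06; 0 0 0 0 0 -32 0.06; 0 0 0 0 0 -37.5 0.06';python3 -m crank '0 0 0 0 0 0 0.06; 0 0 0 0 0 0 0.06; 0 0 0 0 0 0 0.06; 0 0 0 0 0 0 0.06; 0 0 0 0 0 0 0.06'; python3 - <<'E'
from h import *
st();p=ctrl.snapshot("wrist");X=cloud(p);f=cv2.cvtColor(p['frame'],cv2.COLOR_RGB2HSV).astype(int);H,S,V=[f[...,i] for i in range(3)]
m=(p['range_z']>0)&(S>150)&(H>6)&(H<25)&(V>100)&(X[...,2]>.14)&(X[...,2]<.17)&(np.hypot(X[...,0]-.533,X[...,1]+.142)<.03)
print(m.sum())
if m.sum()>9: print(cv2.minEnclosingCircle((X[m][:,:2]*1000).astype(np.float32)),X[m][:,2].max())
go([.5335,-.142,.099],[0,0,-1],[-.02,1,0])
E
```

```text
time: 7.4
position: [0.5312, -0.1381, 0.2069]
orientation: [-0.001, 0.309, 0.951, 0.0]
contact_force: [0.4, 0.2, -0.5]
finger_gap: 0.06
grasp_force: 0.0
time: 7.9
position: [0.5318, -0.1406, 0.2067]
orientation: [-0.001, -0.012, 1.0, 0.0]
contact_force: [-0.3, 0.2, 0.9]
finger_gap: 0.0603
grasp_force: 0.0
time: 8.4
position: [0.5323, -0.1409, 0.2083]
orientation: [-0.0, -0.009, 1.0, -0.0]
contact_force: [-0.7, -0.7, 0.1]
finger_gap: 0.0602
grasp_force: 0.0
{'time': 8.4, 'joint_positions': [-0.259, 0.29, -0.0, 1.28, -0.0, -0.277], 'position': [0.532, -0.141, 0.208], 'contact_force': [-0.737, -0.686, 0.065], 'finger_gap': 0.06, 'grasp_force': 0.0}
1436
((533.2739868164062, -141.01405334472656), 13.371623992919922) 0.16181780230216813
shift [-0.0012 -0.0011  0.1093] turn [-0.  -0.  -0.1]
```

Cap measured at (0.5333, -0.141) with radius 13.4 mm, as specified. Descending and gripping.

```bash
python3 -m crank '-0.001 0 0.03 0 0 0 0.06; -0.001 0 0.06 0 0 0 0.06; -0.001 0 0.09 0 0 0 0.06; -0.001 0 0.108 0 0 0 0.06; -0.001 0 0.108 0 0 0 0.06'; python3 -m crank '0 0 0 0 0 0 0.03; 0 0 0 0 0 0 0.015; 0 0 0 0 0 0 0; 0 0 0 0 0 0 0; 0 0 0 0 0 0 0'; python3 -m crank '0 0 -0.01 0 0 0 0; 0 0 -0.03 0 0 0 0; 0 0 -0.06 0 0 0 0; 0 0 -0.09 0 0 0 0; 0 0 -0.13 0 0 0 0'; python3 - <<'E'
from h import *
st()
c=np.array([.5237,.175,.040]);
for h in ([0,-1],[-.9487,-.316]):
    a=np.array([h[0],h[1],1.])/np.sqrt(2);print(c+.221*a);go(c+.221*a,-a,[0,1,0]);go(c+.221*a,-a,[1,.1,0])
E
```

```text
time: 8.95
position: [0.5316, -0.1404, 0.098]
orientation: [-0.002, -0.009, 1.0, 0.001]
contact_force: [-0.7, 0.1, -0.2]
finger_gap: 0.06
grasp_force: 0.0
time: 9.45
position: [0.5343, -0.1413, 0.1018]
orientation: [0.001, -0.01, 1.0, -0.001]
contact_force: [-0.5, -1.3, 6.9]
finger_gap: 0.0248
grasp_force: 58.8
time: 9.95
position: [0.5324, -0.1405, 0.2313]
orientation: [-0.001, -0.01, 1.0, 0.0]
contact_force: [1.5, -0.9, -0.8]
finger_gap: 0.0249
grasp_force: 58.9
{'time': 9.95, 'joint_positions': [-0.258, 0.284, 0.05, 1.338, 0.0, -0.277], 'position': [0.532, -0.141, 0.231], 'contact_force': [1.537, -0.94, -0.763], 'finger_gap': 0.025, 'grasp_force': 58.898}
[0.5237    0.0187294 0.1962706]
shift [0.0056 0.1594 0.0351] turn [-45.   -0.5   1. ]
shift [0.0056 0.1594 0.0351] turn [-36.5  33.2  82.1]
[0.37544608 0.12561849 0.1962706 ]
shift [0.1517 0.2691 0.0355] turn [-11.8 -43.5  -3.9]
shift [0.1517 0.2691 0.0355] turn [-44.2 -23.1  85.2]
```

```bash
python3 -m crank '0 0.02 -0.02 -5 0 0 0; 0.001 0.045 -0.03 -12 0 0 0; 0.002 0.07 -0.03 -19 0 0 0; 0.003 0.095 -0.03 -26 0 0 0; 0.004 0.12 -0.02 -33 0 0 0'; python3 - <<'E'
from h import *
st()
c=np.array([.5237,.175,.040]);a=np.array([0,-1,1.])/np.sqrt(2);go(c+.221*a,-a,[0,1,0])
E
```

```text
time: 10.45
position: [0.5279, -0.0204, 0.2528]
orientation: [-0.001, -0.01, 0.958, 0.286]
contact_force: [0.7, 0.5, -2.3]
finger_gap: 0.0249
grasp_force: 58.9
{'time': 10.45, 'joint_positions': [-0.342, 0.367, 0.089, 1.516, 0.539, -0.423], 'position': [0.528, -0.02, 0.253], 'contact_force': [0.675, 0.547, -2.272], 'finger_gap': 0.025, 'grasp_force': 58.91}
shift [0.0037 0.0019 0.0687] turn [-11.8  -0.5   1. ]
```

```bash
python3 -m crank '0.001 0.001 0.015 -3 0 0 0; 0.002 0.001 0.035 -6 0 0 0; 0.003 0.002 0.052 -9 0 0 0; 0.004 0.002 0.065 -11.5 0 1 0; 0.004 0.002 0.069 -11.8 -0.5 1 0'; python3 -m crank '0 0 0 0 0 0 0; 0 0 0 0 0 0 0; 0 0 0 0 0 0 0; 0 0 0 0 0 0 0; 0 0 0 0 0 0 0';python3 - <<'E'
from h import *
st()
c=np.array([.5237,.175,.040]);a=np.array([0,-1,1.])/np.sqrt(2);go(c+.221*a,-a,[0,1,0])
for n in("side","top"):
    p=ctrl.snapshot(n);X=cloud(p);f=cv2.cvtColor(p['frame'],cv2.COLOR_RGB2HSV).astype(int);H,S,V=[f[...,i] for i in range(3)]
    m=(p['range_z']>0)&(S>150)&(H<20)&(V>60)&(X[...,2]>.1)&(X[...,2]<.3)&(abs(X[...,0]-.524)<.05)&(X[...,1]>-.1)&(X[...,1]<.2)&(H>2)
    q=X[m]; print(n,len(q),np.round(q.min(0),3),np.round(q.max(0),3))
    # distance from board_mid along & across tool axis
    s=(q-c)@a; r=np.linalg.norm((q-c)-np.outer(s,a),axis=1); print(np.round(np.percentile(s,[0,2,50,98]),3),np.round(np.percentile(r,[5,50,95]),3),((q-c)[:,0].min()+(q-c)[:,0].max())/2)
    m=(p['range_z']>0)&(S>80)&(H<16)&(np.hypot(X[...,0]-.523,X[...,1]-.175)<.022)&(X[...,2]>.03)&(X[...,2]<.05)
    print("copper",m.sum(),np.round(np.median(X[m],0),4) if m.any() else 0)
    if n=="side":cv2.imwrite("pics/s2.png",cv2.resize(p['frame'][100:340,100:420,::-1],(800,600)))
E
```

```text
time: 10.95
position: [0.5217, 0.0183, 0.1923]
orientation: [-0.003, 0.001, 0.924, 0.382]
contact_force: [-0.2, -0.2, -0.9]
finger_gap: 0.0246
grasp_force: 59.0
time: 11.45
position: [0.5224, 0.0181, 0.194]
orientation: [-0.002, 0.0, 0.925, 0.381]
contact_force: [-0.3, -0.7, -1.3]
finger_gap: 0.0247
grasp_force: 59.0
{'time': 11.45, 'joint_positions': [-0.362, 0.445, -0.057, 1.409, 0.718, -0.489], 'position': [0.522, 0.018, 0.194], 'contact_force': [-0.265, -0.735, -1.251], 'finger_gap': 0.025, 'grasp_force': 59.005}
shift [-0.0013  0.002  -0.0012] turn [-0.2 -0.1 -0.1]
side 89 [ 0.503 -0.099  0.125] [0.533 0.084 0.22 ]
[0.134 0.137 0.173 0.317] [0.012 0.018 0.023] -0.005360053247122021
copper 31 [0.5207 0.1772 0.0377]
top 193 [0.504 0.038 0.139] [0.537 0.091 0.182]
[0.132 0.134 0.167 0.19 ] [0.008 0.013 0.018] -0.003307161218151944
copper 58 [0.5237 0.1756 0.0386]
```

View pics/s2.png

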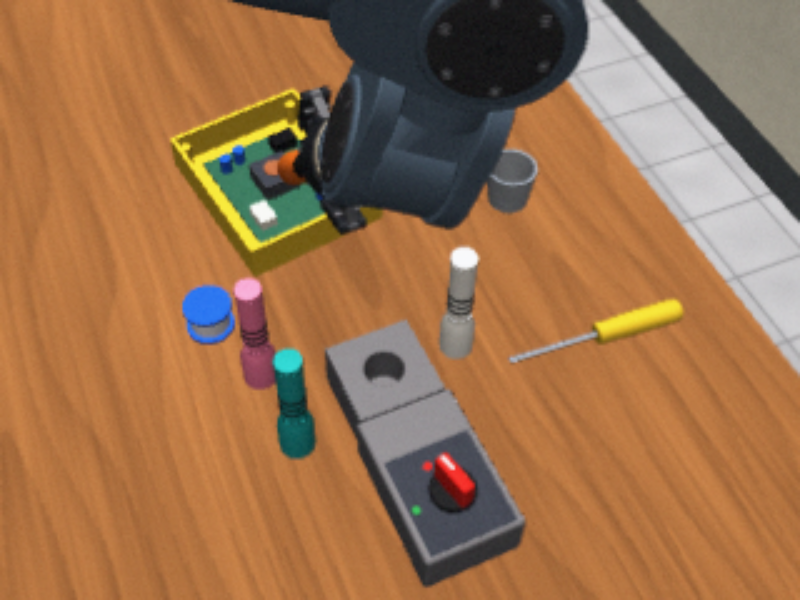

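The lamp is held above the board, its orange head at (288,168) in the crop with the lens towards the copper disc, about 0.132 m away. The well is empty, the knob points to red, and the neighbouring things are unmoved. One fine correction, then hand in.

```bash
python3 -m crank '-0.001 0.001 0.001 0 0 0 0; -0.002 0.002 0.001 0 0 0 0; -0.002 0.002 0.001 0 0 0 0; -0.002 0.002 0.001 0 0 0 0; -0.002 0.002 0.001 0 0 0 0'; python3 -m crank '0 0 0 0 0 0 0; 0 0 0 0 0 0 0; 0 0 0 0 0 0 0; 0 0 0 0 0 0 0; 0 0 0 0 0 0 0'; python3 - <<'E'
from h import *
st();print(ctrl.finish_job())
E
```

```text
time: 12.05
position: [0.5242, 0.0203, 0.1942]
orientation: [-0.002, 0.001, 0.925, 0.381]
contact_force: [-0.5, 0.1, -1.0]
finger_gap: 0.0248
grasp_force: 59.0
time: 12.55
position: [0.5243, 0.0203, 0.1942]
orientation: [-0.002, 0.001, 0.925, 0.381]
contact_force: [0.5, -0.5, -0.8]
finger_gap: 0.0249
grasp_force: 59.0
{'time': 12.55, 'joint_positions': [-0.357, 0.446, -0.055, 1.407, 0.72, -0.483], 'position': [0.524, 0.02, 0.194], 'contact_force': [0.51, -0.481, -0.776], 'finger_gap': 0.025, 'grasp_force': 59.009}
the job is handed in; nothing more can be done
None
```

I handed the job in at 12.6 s: the dock knob is up at OFF, and the arm holds the orange lamp at about 45°, its lens about 13 cm from the board middle and pointing at it; no verdict came back.

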